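Lay the tea carton down on the board, ready for opening

ROBOT

A 6-joint arm with a two-finger parallel gripper is mounted at the origin on the work surface. World frame = base frame: x ahead of the robot, y to its left, z up, the work surface at z = 0. Lengths are in mm, angles in rad, forces in N, time in s.
With the tool pointing down it reaches from about 275 to 750 mm from the base axis. Payload 10.2 kg.
Tool frame: the origin (TCP) lies midway between the tips of the shut fingers; the grasp point (between the pads) lies 19 mm behind it; z points along the fingers, x is the direction in which the jaws open and shut, and the axes are right-handed (so a half turn about z gives the same grasp; the last joint's range is limited). The gripper opens to 85 mm and grips with 20 to 120 N. Pads are 22 mm wide; open, the fingers measure 114 mm over their backs; the gripper's body (76 mm by 85 mm) begins 54 mm behind the grasp point. The pads swing forward as they close: fully open they stand 13 mm farther back than shut.
Start: joints at [1.089, 0.313, 1.498, -0, 1.331, -0.223], TCP at [134.371, 507.519, 231.294] pointing down, gripper open.
Joint ranges: [-2.94, 2.94], [-0.97, 2.17], [0.19, 2.56], [-1.23, 4.37], [0.02, 3.11], [-2.88, 2.88]. Speed limits (rad/s): [2.39, 2.39, 3.01, 3.14, 3.14, 3.14].

INTERFACE

Orientations are given as a rotation vector (axis times angle).
In Python, from rig import get_obs, camera, camera_info, hand_in, find_in, cut_out, place_of gives the robot as it stands.
- The arm moves only by the tool apply_moves, never from a script. Its argument "steps" is a list of rows, each an object with "hand": the opening, from -1 (shut) to 1 (fully open); "delta_pos": the shift along the tool's x, y, z in mm, a list of three; "turn": the turn about the tool's z in rad. In form: [{"hand": hand, "delta_pos": [dx, dy, dz], "turn": turn}, ...]. A call has 1 to 12 rows; each row is the pose to reach, as a shift and turn from the pose commanded when the call began, along the tool's axes at that moment; what a row does not reach only later rows make up. A row lasts 1/10 s, in which the tool goes at most 50 mm and 8.59 degrees, less where a joint would pass 70% of its speed; a pose out of reach is approached as far as the arm can. A call with a gripper value outside its range is refused whole. The fingers move at their own pace and stop on an object; "squeeze" is the grip in N (left out, the last holds). Time passes only in rows, so rows that repeat a pose let the fingers close. It gives the time, the measured TCP pose, the force and the opening at its end, in the units of the state.
- get_obs(): the state, without advancing time (a new reading comes with each control period).
- camera(name): name is "side" or "top"; returns (picture, depth): 420x560x3 uint8, red, green, blue; 420x560 float32, mm along the optical axis (not along the pixel's ray), 0 where there is no reading.
- camera_info(name): a dict with "fx", "fy", "cx", "cy" (pixels), "dist_coeffs" ([k1, k2, p1, p2, k3] as OpenCV has them; the pictures are not rectified), "extrinsics" (4x4, takes a point from world to camera coordinates). Camera axes: x right, y up, looking along -z (the intrinsics and any distortion apply to the point x, -y, -z); pixel columns grow to the right and rows downward; lengths in mm; the calibration is good to about 2 mm. A picture is of the moment at which its call begins. camera_info takes no time and is no camera call.
- hand_in(): hands the job in, once; it reports no verdict.
Trained networks look in the newest picture that a camera, given by its name, has taken for a name from the list of things; names that differ only in an ending like _2 or _b are one class to them, and where a whole thing is asked for, a point or a joint stands for the part that bears it (a point fixed in the world has none). Each returns a list of dicts, best first, with "confidence" (0 to 1); they miss things now and then, are a little off and sometimes report something else, mostly with a low value. They report only what shows in the picture. A call takes as long as a camera call. They do not tell look-alikes from the thing itself.
- find_in(camera, query): "box" ([left, top, right, bottom] in pixels, round what is visible of it).
- cut_out(camera, query): "mask" (420x560 bool, what is visible of it) and "box" ([left, top, right, bottom] in pixels, round what is visible of it).
- place_of(camera, query): "uv" ([column, row] in pixels: a listed point, or the origin of a listed thing).
The state is a dict: "time": time; "joints": joint angles; "qd": joint speeds; "joint_torque": joint torques, N m; "ee_pos": TCP position; "tool_rot": TCP orientation; "contact_force": force on the tool from outside, world axes, zero at the start; "moment": the same for the moment, N m; "grip_width": finger opening in mm.
Only numpy, scipy, OpenCV 4.12 (cv2) and the standard library are available. Lean on these libraries where they do the work, as an engineer would, in place of code of your own. Each camera call takes 0.05 s, during which the arm holds its last target. There are 200 camera calls.

TASK

Lay the red tea carton down ready to be slit open: with the fingertips, push it over from its gold-striped front so that it falls on its back and lies flat on the green cutting board, gold stripe up, all of it inside the board's groove and square with the board; nudge it straight afterwards if it lies askew. Only push it, never pick it up. Leave the white sugar carton standing and everything else where it is.

Things in the scene. Friction and masses are not known exactly. Their poses are not given: they have to be found in the camera images.
- board: Green cutting board, 400 (x) x 300 (y) x 15 mm thick, cannot shift. Origin: centre of its underside on the worktop; its top is at z = 15 mm. Its x axis points roughly away from the robot. A dark green groove 8 mm wide, flush to touch, runs round it; its centre line is the rectangle x = +-180, y = +-130 mm. A dark dot marks the middle of the far edge.
- tea: Red tea carton, full, rigid: 60 deep (x) x 90 wide (y) x 165 mm tall (z), 0.28 to 0.54 kg. Origin: centre of its underside. Starts upright on the near part of the board, left or right, turned up to 16 degrees from the board's axes. Front (-x, facing the robot): gold stripe down the middle; back (+x): red with a white panel. On its back, x points down and z away from the robot.
- tea_mid (a point): Centre of the tea carton's volume, 82.5 mm above its underside. Pushed on its front towards +x within 50 mm of its top, the carton tips about the foot edge of its back and falls by itself beyond about 20 degrees of lean; pushed near its foot it slides. Lying on its back its upper side is 60 mm above the board, and it slides and turns under a sideways push of a few newtons.
- tea_foot_left (a point): Corner of the tea carton's plain back face (local x = +30 mm): foot end, local +y side (left seen from the robot). Lies on the board once the carton is on its back.
- tea_foot_right (a point): Corner of the tea carton's plain back face (local x = +30 mm): foot end, local -y side. Lies on the board once the carton is on its back.
- tea_head_left (a point): Corner of the tea carton's plain back face (local x = +30 mm): head end (165 mm from the foot), local +y side. Lies on the board once the carton is on its back.
- tea_head_right (a point): Corner of the tea carton's plain back face (local x = +30 mm): head end (165 mm from the foot), local -y side. Lies on the board once the carton is on its back.
- sugar: White sugar-cube carton with blue bands and a blue panel on its front, 60 (x) x 85 (y) x 140 mm tall, 0.75 kg, standing on the near part of the board beside the tea carton, centres about 145 mm apart. Origin at the centre of its underside. To be left standing.
- glass_a: Empty tulip-shaped tea glass, 57 mm across at the rim, 85 mm tall, standing upside down on the worktop to the left of the board. Origin at the centre of its underside. To be left alone.
- glass_b: The same kind of tea glass, standing to the right of the board. To be left alone.
- saucers: Stack of red and white saucers, 110 mm across, 44 mm tall, left of the board. Origin at the centre of its underside. To be left alone.
- bowl: White bowl with sugar cubes, 92 mm across, 55 mm tall, right of the board. Origin at the centre of its underside. To be left alone.
- jar: Closed jar with a black lid, 80 mm across, 110 mm tall, left of the board and far. Origin at the centre of its underside. To be left alone.
- cutter: Yellow safety cutter lying on the worktop right of the board and near, 150 x 24 x 18 mm. Origin at the middle of its underside. To be left alone.
Mind the look-alikes: they are no part of the job. What is shaped like the sugar but turquoise is not meant.

How it is judged:
By the outcome, as a careful person would: the job done as asked, in the order asked, and still so for the second after the job is handed in, with the robot touching nothing.
It also fails if it takes over 56 s, if anything falls off the work surface, if the arm or the gripper's body presses on something with over 40 N, if the wrist force passes 120 N, or if a joint passes its speed limit or range.

## Working session

There is one attempt and no reset: what is moved stays moved. The work goes in short steps, Python scripts to look and compute and a tool call to move; the robot and the scene stay as the last step left them, time stands still between calls to the robot, and variables do not carry over. Pictures are saved under pics/ and viewed, about 8 in all and at most 12, crops included, and the job is handed in when it is done.

Besides the shell and the picture viewer there is one more tool, called in YAML: its name, and indented under it one key for each argument. apply_moves: Moves the arm, as the interface text tells. Its arguments: {"type":"object","properties":{"steps":{"type":"array"},"squeeze":{"type":"number"}},"required":["steps"]}

```bash
mkdir -p pics; cat > h.py <<'E'
import numpy as np, cv2
from rig import *
def K(c):
    i=camera_info(c); return np.array([[i['fx'],0,i['cx']],[0,i['fy'],i['cy']],[0,0,1.]]),np.array(i['dist_coeffs'],float),np.array(i['extrinsics'],float)
def cloud(c,uv,d):
    "pixels uv (N,2), depth d (N) -> world"
    k,dc,E=K(c); n=cv2.undistortPoints(np.asarray(uv,float).reshape(-1,1,2),k,dc).reshape(-1,2)
    d=np.asarray(d,float); P=np.c_[n[:,0]*d,-n[:,1]*d,-d]
    return (P-E[:3,3])@E[:3,:3]
def ray_z(c,uv,z):
    a=cloud(c,uv,np.full(len(uv),100.)); k,dc,E=K(c); o=-E[:3,:3].T@E[:3,3]
    r=a-o; return o+r*((z-o[2])/r[:,2])[:,None]
def mcloud(c,m,D):
    v,u=np.nonzero(m&(D>0)); return cloud(c,np.c_[u,v],D[v,u])
def proj(c,P):
    k,dc,E=K(c); Q=np.asarray(P)@E[:3,:3].T+E[:3,3]; Q=Q*[1,-1,-1]
    return cv2.projectPoints(Q.reshape(-1,1,3),np.zeros(3),np.zeros(3),k,dc)[0].reshape(-1,2)
E
python3 - <<'E'
from h import *
for c in('side','top'):
    im,D=camera(c); cv2.imwrite(f'pics/a_{c}.png',im[:,:,::-1]); np.save(f'd_{c}.npy',D)
    _,_,E=K(c); print(c,(-E[:3,:3].T@E[:3,3]).round())
    for q in('tea','sugar','board'):
        for r in cut_out(c,q)[:3]:
            P=mcloud(c,r['mask'],D); z=P[:,2]
            print(c,q,round(r['confidence'],2),np.round(r['box']),np.percentile(P,[2,50,98],axis=0).round().tolist())
            if c=='top' or q=='board':
                T=P[z>np.percentile(z,98)-8] if q!='board' else P[abs(z-15)<4]
                if len(T)>5: print('  rect',cv2.minAreaRect(T[:,:2].astype(np.float32)),len(T))
print(get_obs()['tool_rot'])
E
```

```text
side [ 357. -889. 1058.]
side tea 0.61 [247. 145. 271. 206.] [[469.0, 77.0, 28.0], [501.0, 85.0, 159.0], [531.0, 165.0, 183.0]]
side tea 0.3 [295. 106. 323. 150.] [[650.0, 327.0, 0.0], [683.0, 342.0, 74.0], [725.0, 403.0, 112.0]]
side sugar 0.88 [238. 186. 272. 250.] [[436.0, -57.0, 18.0], [464.0, -51.0, 131.0], [495.0, 29.0, 158.0]]
side sugar 0.8 [322. 248. 374. 309.] [[602.0, -247.0, 7.0], [638.0, -242.0, 109.0], [685.0, -189.0, 143.0]]
side sugar 0.56 [222. 176. 383. 268.] [[390.0, -101.0, 7.0], [605.0, 18.0, 15.0], [776.0, 188.0, 20.0]]
side board 0.94 [221. 176. 381. 267.] [[391.0, -100.0, 9.0], [605.0, 18.0, 15.0], [775.0, 186.0, 20.0]]
  rect ((585.3784790039062, 46.634857177734375), (305.3283996582031, 399.30377197265625), 85.99331665039062) 9181
top [ 374.  -14. 1223.]
top tea 0.73 [195. 201. 239. 233.] [[470.0, 82.0, 22.0], [497.0, 124.0, 180.0], [531.0, 170.0, 185.0]]
  rect ((500.87445068359375, 127.9091796875), (60.62331771850586, 89.88418579101562), 2.1086246967315674) 916
top sugar 0.72 [332. 146. 363. 188.] [[603.0, -241.0, 15.0], [636.0, -205.0, 140.0], [684.0, -181.0, 145.0]]
  rect ((644.77490234375, -212.4471435546875), (83.1114730834961, 60.16694641113281), 2.387450695037842) 746
top sugar 0.68 [255. 220. 293. 248.] [[437.0, -50.0, 63.0], [464.0, -11.0, 156.0], [496.0, 31.0, 160.0]]
  rect ((467.8130798339844, -9.310420989990234), (84.37775421142578, 60.0247688293457), 86.47509765625) 822
top sugar 0.5 [391. 151. 420. 180.] [[633.0, -392.0, 2.0], [652.0, -364.0, 76.0], [678.0, -347.0, 90.0]]
  rect ((657.7634887695312, -372.38922119140625), (43.78923034667969, 42.0150260925293), 62.004722595214844) 205
top board 0.88 [194. 121. 309. 266.] [[393.0, -97.0, 11.0], [610.0, 47.0, 16.0], [775.0, 192.0, 21.0]]
  rect ((586.3733520507812, 49.798187255859375), (299.8995361328125, 398.6580505371094), 85.89258575439453) 10704
[ 2.48946953e+00  1.91621593e+00 -2.77867883e-04]
```

```bash
python3 - <<'E'
import cv2,numpy as np
a=cv2.imread('pics/a_top.png');b=cv2.imread('pics/a_side.png')
cv2.imwrite('pics/c1.png',np.hstack([cv2.resize(a[100:300,130:430],(0,0),fx=1.33,fy=1.33),cv2.resize(b[90:320,190:430],(0,0),fx=1.66,fy=266/230)]))
cv2.imwrite('pics/c2.png',np.hstack([cv2.resize(a[185:265,180:310],(0,0),fx=3,fy=3),cv2.resize(b[130:270,210:310],(0,0),fx=3.5,fy=240/140)]))
E
```

```text
(no output)
```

View pics/c1.png

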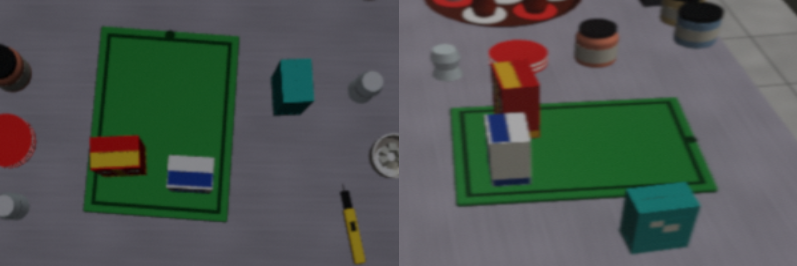

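View pics/c2.png

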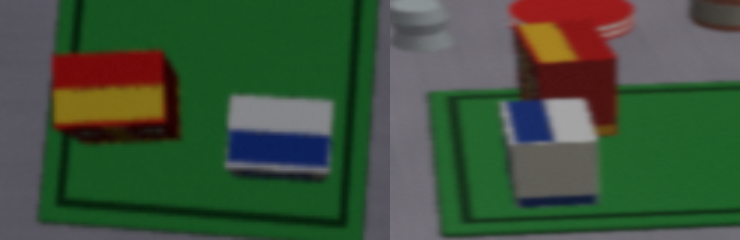

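The top view shows the red tea carton at (217,217), with sugar at (274,234) and the turquoise look-alike off the board at (347,167). The red and gold one on the board's near left is the tea carton; its top's gold half faces the robot. The carton is turned about 6° left relative to the board.

apply_moves:
  steps:
    - {"hand": 0, "delta_pos": [-295, 379, 0], "turn": -0.295}
    - {"hand": 0, "delta_pos": [-295, 379, 0], "turn": -0.295}
    - {"hand": 0, "delta_pos": [-295, 379, 0], "turn": -0.295}
    - {"hand": 0, "delta_pos": [-295, 379, 0], "turn": -0.295}
    - {"hand": 0, "delta_pos": [-295, 379, 0], "turn": -0.295}
    - {"hand": 0, "delta_pos": [-295, 379, 0], "turn": -0.295}
    - {"hand": 0, "delta_pos": [-295, 379, 0], "turn": -0.295}
    - {"hand": 0, "delta_pos": [-295, 379, 0], "turn": -0.295}
    - {"hand": 0, "delta_pos": [-295, 379, 0], "turn": -0.295}
    - {"hand": 0, "delta_pos": [-295, 379, 0], "turn": -0.295}
    - {"hand": 0, "delta_pos": [-295, 379, 0], "turn": -0.295}
    - {"hand": 0, "delta_pos": [-295, 379, 0], "turn": -0.295}

```text
time: 1.6
ee_pos: [425.3, 125.0, 231.1]
tool_rot: [-2.182, -2.259, 0.0]
contact_force: [0.6, 0.2, 0.0]
grip_width: 42.9
```

apply_moves:
  steps:
    - {"hand": 0, "delta_pos": [0, 0, 45], "turn": 0}
    - {"hand": 0, "delta_pos": [0, 0, 83], "turn": 0}
    - {"hand": 0, "delta_pos": [0, 10, 83], "turn": 0}
    - {"hand": 0, "delta_pos": [0, 20, 83], "turn": 0}
    - {"hand": 0, "delta_pos": [0, 26, 83], "turn": 0}
    - {"hand": 0, "delta_pos": [0, 31, 83], "turn": 0}
    - {"hand": 0, "delta_pos": [0, 36, 83], "turn": 0}
    - {"hand": 0, "delta_pos": [0, 41, 83], "turn": 0}
    - {"hand": 0, "delta_pos": [0, 46, 83], "turn": 0}
    - {"hand": 0, "delta_pos": [0, 51, 83], "turn": 0}

```text
time: 2.6
ee_pos: [476.6, 127.2, 148.4]
tool_rot: [2.181, 2.261, 0.0]
contact_force: [-1.6, 0.7, 0.4]
grip_width: 42.7
```

```bash
python3 - <<'E'
from h import *
for c in('top','side'):
    im,D=camera(c); cv2.imwrite(f'pics/b_{c}.png',im[:,:,::-1])
    r=cut_out(c,'tea')
    if r: P=mcloud(c,r[0]['mask'],D);print(c,r[0]['confidence'],np.percentile(P,[2,50,98],axis=0).round().tolist())
E
```

```text
top 0.4 [[474.0, 82.0, 17.0], [479.0, 85.0, 46.0], [534.0, 97.0, 87.0]]
side 0.59 [[476.0, 79.0, 35.0], [520.0, 85.0, 152.0], [549.0, 165.0, 186.0]]
```

Contact made and leaning; continuing.

apply_moves:
  steps:
    - {"hand": 0, "delta_pos": [0, 5, 0], "turn": 0}
    - {"hand": 0, "delta_pos": [0, 10, 0], "turn": 0}
    - {"hand": 0, "delta_pos": [0, 15, 0], "turn": 0}
    - {"hand": 0, "delta_pos": [0, 20, 0], "turn": 0}
    - {"hand": 0, "delta_pos": [0, 25, 0], "turn": 0}
    - {"hand": 0, "delta_pos": [0, 30, 0], "turn": 0}
    - {"hand": 0, "delta_pos": [0, 35, 0], "turn": 0}
    - {"hand": 0, "delta_pos": [0, 40, 0], "turn": 0}
    - {"hand": 0, "delta_pos": [0, 45, 0], "turn": 0}
    - {"hand": 0, "delta_pos": [0, 45, 0], "turn": 0}
    - {"hand": 0, "delta_pos": [0, 45, 0], "turn": 0}
    - {"hand": 0, "delta_pos": [0, 45, 0], "turn": 0}

```text
time: 4.0
ee_pos: [521.0, 128.9, 148.3]
tool_rot: [-2.181, -2.261, 0.0]
contact_force: [0.5, 0.3, 0.0]
grip_width: 42.4
```

apply_moves:
  steps:
    - {"hand": -1, "delta_pos": [0, -40, -40], "turn": 0}
    - {"hand": -1, "delta_pos": [40, -80, -60], "turn": 0}
    - {"hand": -1, "delta_pos": [80, -120, -60], "turn": 0}
    - {"hand": -1, "delta_pos": [120, -130, -60], "turn": 0}
    - {"hand": -1, "delta_pos": [120, -130, -60], "turn": 0}

```text
time: 4.5
ee_pos: [384.5, 246.9, 209.0]
tool_rot: [-2.176, -2.265, -0.002]
contact_force: [-0.4, -0.7, 1.0]
grip_width: -0.1
```

```bash
cat > m.py <<'E'
import sys
from h import *
B=np.array([586.4,49.]);a=np.deg2rad(-4.1);R=np.array([[np.cos(a),-np.sin(a)],[np.sin(a),np.cos(a)]])
im,D=camera('top'); cv2.imwrite(f'pics/{sys.argv[1]}.png',im[:,:,::-1])
v,u=np.nonzero(D>0);P=cloud('top',np.c_[u,v],D[v,u]);q=(P[:,:2]-B)@R
s=(abs(q[:,0])<200)&(abs(q[:,1])<160)
g=im[v,u].astype(int); red=(g[:,0]>g[:,1]*1.3)|((g[:,0]>90)&(g[:,2]<60))
t=s&(abs(P[:,2]-75)<8)&(q[:,0]>-80)
if t.sum()>10:
    r=cv2.minAreaRect(q[t].astype(np.float32));print('tea top, board frame',r,t.sum(),P[t,2].mean()); print(cv2.boxPoints(r).round())
    c=np.array(r[0]);print('world c',B+R@c)
s2=(abs(P[:,2]-156)<6)&(abs(P[:,0]-468)<60)&(abs(P[:,1]+9)<60)
if s2.sum()>10: print('sugar',cv2.minAreaRect(P[s2,:2].astype(np.float32)))
o=get_obs();print(o['time'],np.round(o['ee_pos']),o['tool_rot'])
E
python3 m.py d1; python3 -c "
import cv2;cv2.imwrite('pics/d1c.png',cv2.resize(cv2.imread('pics/d1.png')[90:290,150:390],(0,0),fx=3,fy=3))"
```

```text
tea top, board frame ((22.505680084228516, 86.8082275390625), (166.0134735107422, 90.80252075195312), 6.9338788986206055) 2043 76.40457083561394
[[-65. 122.]
 [-54.  32.]
 [110.  52.]
 [ 99. 142.]]
world c [615.05464958 133.97696783]
sugar ((467.86883544921875, -9.444129943847656), (85.00252532958984, 60.37099838256836), 87.22171783447266)
4.55 [385. 246. 209.] [-2.17642442e+00 -2.26547497e+00 -1.43527267e-03]
```

View pics/d1c.png

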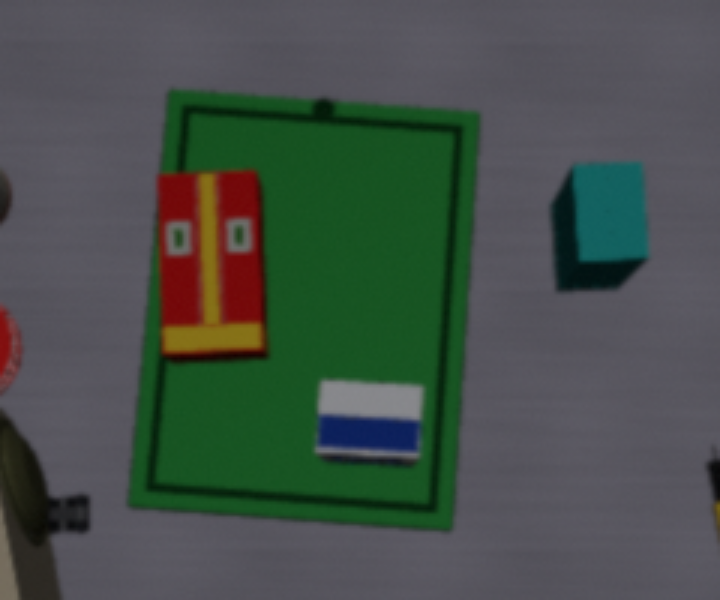

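The carton lies on its back at (210,260) in the crop, stripe up, but sits over the left groove and is turned 7°. I'll push its left side with the open fingers, aligned with the board.

apply_moves:
  steps:
    - {"hand": 1, "delta_pos": [-31, 235, 0], "turn": 1.682}
    - {"hand": 1, "delta_pos": [-31, 235, 0], "turn": 1.682}
    - {"hand": 1, "delta_pos": [-31, 235, 0], "turn": 1.682}
    - {"hand": 1, "delta_pos": [-31, 235, 0], "turn": 1.682}
    - {"hand": 1, "delta_pos": [-31, 235, 0], "turn": 1.682}
    - {"hand": 1, "delta_pos": [-31, 235, 0], "turn": 1.682}
    - {"hand": 1, "delta_pos": [-31, 235, 0], "turn": 1.682}
    - {"hand": 1, "delta_pos": [-31, 235, 0], "turn": 1.682}
    - {"hand": 1, "delta_pos": [-31, 235, 0], "turn": 1.682}
    - {"hand": 1, "delta_pos": [-31, 235, 0], "turn": 1.682}
    - {"hand": 1, "delta_pos": [-31, 235, 0], "turn": 1.682}
    - {"hand": 1, "delta_pos": [-31, 235, 0], "turn": 1.682}

```text
time: 5.75
ee_pos: [623.5, 220.0, 207.8]
tool_rot: [3.139, -0.127, -0.001]
contact_force: [0.5, 0.1, 0.4]
grip_width: 84.9
```

```bash
python3 - <<'E'
from h import *
o=get_obs();print(o['time'],np.round(o['ee_pos'],1),o['tool_rot'],o['joints'],o['grip_width'])
r=cv2.Rodrigues(np.array(o['tool_rot']))[0];print(np.degrees(np.arctan2(r[1,0],r[0,0])))
im,D=camera('top')
for q in('saucers','jar','glass_a'):
    for k in cut_out('top',q)[:2]:
        P=mcloud('top',k['mask'],D);print(q,k['confidence'],np.percentile(P,[2,98],axis=0).round().tolist())
E
```

```text
5.75 [623.5 220.  207.8] [ 3.13859069e+00 -1.26926262e-01 -8.17076625e-04] [ 1.62481953e-01  6.39622341e-01  1.06155076e+00 -3.25369904e-04
  1.44101707e+00  2.43361163e-01] 84.94822916886574
-4.63162582896438
saucers 0.63 [[461.0, 238.0, -2.0], [548.0, 441.0, 521.0]]
jar 0.76 [[652.0, 335.0, 23.0], [673.0, 366.0, 113.0]]
jar 0.37 [[533.0, 88.0, 31.0], [694.0, 177.0, 81.0]]
glass_a 0.56 [[632.0, -392.0, 3.0], [677.0, -347.0, 90.0]]
```

apply_moves:
  steps:
    - {"hand": 1, "delta_pos": [0, 0, 45], "turn": 0}
    - {"hand": 1, "delta_pos": [0, 0, 90], "turn": 0}
    - {"hand": 1, "delta_pos": [0, 0, 135], "turn": 0}
    - {"hand": 1, "delta_pos": [0, 0, 170], "turn": 0}
    - {"hand": 1, "delta_pos": [0, 0, 182], "turn": 0}
    - {"hand": 1, "delta_pos": [0, 0, 182], "turn": 0}

```text
time: 6.55
ee_pos: [622.5, 221.2, 25.2]
tool_rot: [3.139, -0.117, -0.004]
contact_force: [-0.5, -0.1, 0.2]
grip_width: 85.2
```

apply_moves:
  steps:
    - {"hand": 1, "delta_pos": [0, 10, 0], "turn": 0}
    - {"hand": 1, "delta_pos": [0, 20, 0], "turn": 0}
    - {"hand": 1, "delta_pos": [0, 25, 0], "turn": 0}
    - {"hand": 1, "delta_pos": [0, 30, 0], "turn": 0}
    - {"hand": 1, "delta_pos": [0, 35, 0], "turn": 0}
    - {"hand": 1, "delta_pos": [0, 40, 0], "turn": 0}
    - {"hand": 1, "delta_pos": [0, 44, 0], "turn": 0}
    - {"hand": 1, "delta_pos": [0, 48, 0], "turn": 0}
    - {"hand": 1, "delta_pos": [0, 52, 0], "turn": 0}
    - {"hand": 1, "delta_pos": [0, 56, 0], "turn": 0}
    - {"hand": 1, "delta_pos": [0, 60, 0], "turn": 0}
    - {"hand": 1, "delta_pos": [0, 62, 0], "turn": 0}

```text
time: 7.75
ee_pos: [618.2, 160.0, 26.7]
tool_rot: [-3.138, 0.118, 0.0]
contact_force: [0.8, 6.9, 5.3]
grip_width: 85.6
```

```bash
python3 m.py e1; python3 -c "
import cv2;cv2.imwrite('pics/e1c.png',cv2.resize(cv2.imread('pics/e1.png')[90:290,150:390],(0,0),fx=3,fy=3))"
```

```text
tea top, board frame ((16.39093780517578, 47.134239196777344), (68.66111755371094, 165.21524047851562), 89.34797668457031) 1325 76.4277484576359
[[-67.  14.]
 [ 99.  12.]
 [ 99.  81.]
 [-66.  82.]]
world c [606.11896748  94.84170228]
sugar ((467.71484375, -9.475051879882812), (84.81564331054688, 60.03449249267578), 86.80101013183594)
7.8 [618. 160.  27.] [-3.13853425e+00  1.18496893e-01  5.17115479e-05]
```

View pics/e1c.png

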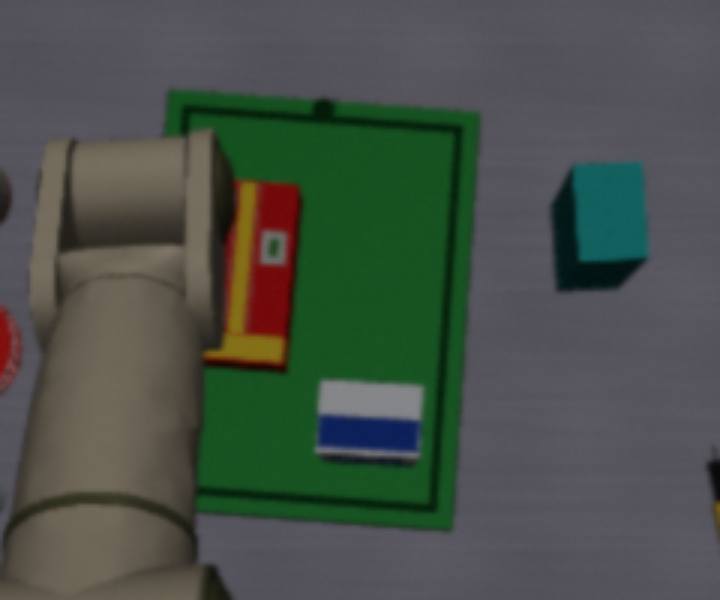

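The carton now lies along the board, with its right edge at crop (290,270). I'll back off sideways, then lift and check.

apply_moves:
  steps:
    - {"hand": 1, "delta_pos": [0, -15, 0], "turn": 0}
    - {"hand": 1, "delta_pos": [0, -45, 0], "turn": 0}
    - {"hand": 1, "delta_pos": [0, -55, 0], "turn": 0}
    - {"hand": 1, "delta_pos": [0, -55, -45], "turn": 0}
    - {"hand": 1, "delta_pos": [0, -55, -95], "turn": 0}
    - {"hand": 1, "delta_pos": [0, -55, -145], "turn": 0}
    - {"hand": 1, "delta_pos": [-30, -90, -190], "turn": 0}
    - {"hand": 1, "delta_pos": [-80, -140, -190], "turn": 0}
    - {"hand": 1, "delta_pos": [-120, -180, -190], "turn": 0}
    - {"hand": 1, "delta_pos": [-160, -220, -190], "turn": 0}
    - {"hand": 1, "delta_pos": [-160, -220, -190], "turn": 0}
    - {"hand": 1, "delta_pos": [-160, -220, -190], "turn": 0}

```text
time: 9.0
ee_pos: [471.3, 394.8, 216.3]
tool_rot: [3.14, -0.109, -0.002]
contact_force: [0.6, -0.3, -0.5]
grip_width: 85.5
```

```bash
python3 m.py f1; python3 -c "
import cv2,sys
sys.path.insert(0,'.')
from h import *
cv2.imwrite('pics/f1c.png',cv2.resize(cv2.imread('pics/f1.png')[90:290,100:390],(0,0),fx=2.7,fy=2.7))
im,D=camera('top')
b=cut_out('top','board')[0]['mask'];P=mcloud('top',b,D);P=P[abs(P[:,2]-15)<5];print(cv2.minAreaRect(P[:,:2].astype(np.float32)))
"
```

```text
tea top, board frame ((16.967933654785156, 58.20555877685547), (91.07593536376953, 165.90142822265625), 89.8885269165039) 2053 76.30321633910285
[[-66.  13.]
 [100.  13.]
 [100. 104.]
 [-66. 104.]]
world c [607.48605773 105.84343423]
sugar ((467.96453857421875, -9.455127716064453), (84.90913391113281, 60.228118896484375), 86.89994049072266)
9.05 [473. 393. 216.] [ 3.13867218e+00 -1.11644837e-01 -1.18184145e-03]
((586.9752807617188, 49.82807159423828), (299.9339294433594, 400.38531494140625), 85.8708724975586)
```

View pics/f1c.png

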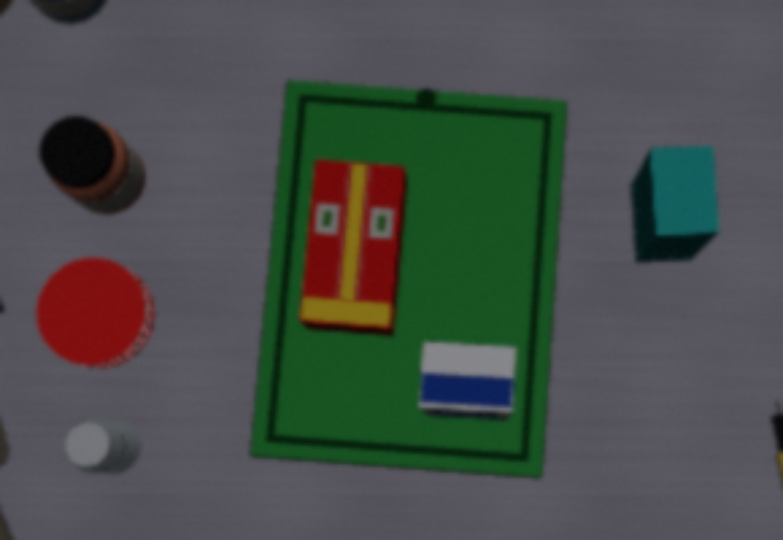

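The carton is square and inside the groove (crop corners about (315,160) to (392,330)). The sugar is still standing at (468,378) and the neighbours are in place.

```bash
python3 -c "
from rig import *
print(hand_in())"
```

```text
the job is handed in; nothing more can be done
None
```

I tipped the tea carton onto its back by pushing high on its gold-striped front. I then pushed its left side with the two open fingertips, lined up with the board, and handed the job in at about 9 s on the robot's clock.

- **Carton:** It lies flat with the stripe up, its upper side at about 76 mm (75 mm expected). In the board's own axes it covers x from −66 to +100 mm and y from +13 to +104 mm. The nearest inner groove edge is about 22 mm away, and it is within roughly 0.3° of square with the board.
- **Sugar:** It is still standing, and its measured position changed by less than 1 mm.
- **Other things:** The robot was backed off and touching nothing, about 216 mm above the worktop. In the last picture the jar, saucers, left-hand glass and turquoise carton look undisturbed. I did not measure the other things before and after; the arm never went near the right-hand side.
- **Disagreement:** While the arm blocked the view, a reading suggested the carton was turned about 0.6°. The clear view afterwards gave about 0.1°. No check failed.

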